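# Make up the bonding kit and the inspection kit

### The job

Make up the two job kits from the stock on the mat: the oblong bright-metal block, the wider black lens mount and the adhesive syringe go into the larger (bonding) foam tray, the loupe and the slim white lens mount into the smaller (inspection) tray, each lying properly down in the recess cut for it. Set the mounts and the loupe down rather than dropping them, as they hold glass, and leave the square block and the low black lens mount, which are not needed, where they are.

Things in the scene. Friction and masses are not known exactly. Their poses are not given: they have to be found in the camera images.
- oblong_block: Stock: bright metal (nearly white in strong light) oblong locating block, 40 (x) x 60 (y) mm, body 22 mm high with two small pins up to 28 mm and a bore in the top. Origin: centre of the underside, z up. Grasp across the 40 mm width, below the pins. About 0.11 kg. Goes into the bonding tray.
- wide_mount: Stock: the wider of the two black ring-shaped lens mounts, 30 mm diameter, 22 mm high. Origin: centre of the underside, z up. About 0.045 kg. Goes into the bonding tray.
- syringe: Stock: amber adhesive syringe lying flat, 124 mm long along its y (needle to -y). Barrel 17 mm thick, axis 11 mm above the underside; flanges 22 mm high, up to 26 mm wide, at y = -31 and +40 mm. Origin: underside, mid length; grasp the barrel there across x, fingertips below its axis. About 0.035 kg. For the bonding tray, either way round.
- loupe: Stock: black standing magnifier (loupe) with a flared top, 38 mm diameter, 36 mm high, the tallest and widest of the round stock. Origin: centre of the underside, z up. About 0.06 kg. Goes into the inspection tray.
- slim_mount: Stock: the slim white lens mount, 22 mm diameter, 22 mm high. Origin: centre of the underside, z up. About 0.045 kg. Goes into the inspection tray.
- square_block: Stock not needed, to be left alone: black square locating block, 50 x 50 mm, 18 mm high, pins to 24 mm. Origin: centre of the underside.
- low_mount: Stock not needed, to be left alone: the smaller, lower black lens mount, 25 mm diameter, only 16 mm high. Origin: centre of the underside.
- bonding_tray: Larger foam kit tray, fixed, 146 (x) x 170 (y) x 13 mm, lifting tabs out to y = +-96. Origin: underside centre, z up. Three recesses with yellow floors, 7 mm deep (floor z = 6, foam top 13 mm), centres (x, y) in its frame: oblong block (-36, -34) mm, 52 x 72, long along y; wide mount (-36, 48) mm, round, diameter 42; syringe (45, 0) mm, slot 38 x 146, long along y. Rims chamfered 2.5 mm.
- inspection_tray: Smaller foam kit tray, fixed, 100 (x) x 160 (y) x 13 mm, lifting tabs out to y = +-91. Origin: underside centre, z up. Two round recesses with yellow floors, 7 mm deep (floor z = 6, foam top 13 mm), centres (x, y) in its frame: loupe (0, -34) mm, diameter 50; slim mount (0, 40) mm, diameter 34. Rims chamfered 2.5 mm.
Things that resemble listed ones, but are neither listed nor needed, are in the scene too. What is shaped like the syringe but purple is not meant.

How it is judged:
At the end, for the whole second after the job is handed in: Each of the five lies in its own recess: underside within 3.5 mm of the recess floor, centre within 9 mm of the recess centre in tray x and y (syringe 12 mm along its slot), tilt under 0.12 rad, syringe within 0.15 rad and block within 0.25 rad of their recess, all at rest (x of oblong_block in the frame of bonding_tray between -0.045 and -0.027 m and y of oblong_block in the frame of bonding_tray between -0.043 and -0.025 m and z of each of oblong_block, wide_mount, syringe in the frame of bonding_tray below 0.0095 m and angle between each of oblong_block, wide_mount, syringe, loupe, slim_mount's own z axis and vertical below 0.12 rad and linear speed of each of oblong_block, wide_mount, syringe, loupe, slim_mount below 0.02 m/s and x of wide_mount in the frame of bonding_tray between -0.045 and -0.027 m and y of wide_mount in the frame of bonding_tray between 0.039 and 0.057 m and x of syringe in the frame of bonding_tray between 0.036 and 0.054 m and y of syringe in the frame of bonding_tray between -0.012 and 0.012 m and x of loupe in the frame of inspection_tray between -0.009 and 0.009 m and y of loupe in the frame of inspection_tray between -0.043 and -0.025 m and z of each of loupe, slim_mount in the frame of inspection_tray below 0.0095 m and x of slim_mount in the frame of inspection_tray between -0.009 and 0.009 m and y of slim_mount in the frame of inspection_tray between 0.031 and 0.049 m and angle between the y axis of syringe and the y axis of bonding_tray, either way round below 0.15 rad and angle between the y axis of oblong_block and the y axis of bonding_tray, either way round below 0.25 rad); the robot touches nothing.
It fails at once if the square block or the low black mount is shifted by more than 30 mm (distance of any of square_block, low_mount from where it was at the start of the episode above 0.03 m).
It fails at once if a lens mount or the loupe is dropped (falls free faster than 0.7 m/s, about 25 mm) ((contact force between wide_mount and anything else below 0.02 N and linear speed of wide_mount above 0.7 m/s) or (contact force between slim_mount and anything else below 0.02 N and linear speed of slim_mount above 0.7 m/s) or (contact force between loupe and anything else below 0.02 N and linear speed of loupe above 0.7 m/s)).
It also fails if it takes over 112 s, if anything falls off the work surface, if the arm or the gripper's body presses on something with over 40 N, if the wrist force passes 120 N, or if a joint passes its speed limit or range.

### The arm

A 6-joint arm with a two-finger parallel gripper is mounted at the origin on a cart in front of the work surface, level with it; the furniture and walls round the work are solid. World frame = base frame: x ahead of the robot, y to its left, z up, the work surface at z = 0. Lengths are in m, angles in rad, forces in N, time in s.
With the tool pointing down it reaches from about 0.35 to 0.975 m from the base axis. Payload 17.4 kg.
Tool frame: the origin (TCP) lies midway between the tips of the shut fingers; the grasp point (between the pads) lies 19 mm behind it; z points along the fingers, y is the line along which they close (so a half turn about z gives the same grasp; the last joint's range is limited). The gripper opens to 85 mm and grips with 20 to 120 N. Pads are 22 mm wide; open, the fingers measure 114 mm over their backs; the gripper's body (76 mm by 85 mm) begins 54 mm behind the grasp point. The pads swing forward as they close: fully open they stand 13 mm farther back than shut.
Start: joints at [1.109, 0.116, 1.442, -0, 1.584, -0.038], TCP at [0.278, 0.615, 0.231] pointing down, gripper open.
Joint ranges: [-2.83, 2.83], [-0.83, 2.19], [0.07, 2.5], [-1.14, 4.28], [0.01, 3], [-2.97, 2.97]. Speed limits (rad/s): [1.89, 1.89, 2.22, 3.14, 3.14, 3.14].

### API

Orientations are given as [roll, pitch, yaw] about the fixed x, y, z axes, in that order (R = Rz(yaw) Ry(pitch) Rx(roll)).
In Python, from workcell import sense, optics, job gives the robot as it stands. The module is installed in compiled form; this text tells all that it offers.
- The arm moves only by the shell command python3 -m handwheel 'ROWS' [OPENING] [FORCE]. ROWS is JSON, a list of rows, each a list of 6 numbers: the shift along the tool's x, y, z in mm, then the turn, a rotation vector about the tool's x, y, z in degrees. A call has 1 to 12 rows; each row is the pose to reach, as a shift and turn from the pose commanded when the call began, along the tool's axes at that moment; what a row does not reach only later rows make up. A row lasts 1/10 s, in which the tool goes at most 50 mm and 8.59 degrees, less where a joint would pass 70% of its speed; a pose out of reach is approached as far as the arm can. A call with a gripper value outside its range is refused whole. OPENING is the opening in per cent of the stroke, from 0 (shut) to 100 (fully open), set as the call begins (- or left out, the last holds). The fingers move at their own pace and stop on an object; FORCE is the grip in N (left out, the last holds). Time passes only in rows, so rows that repeat a pose let the fingers close. It gives the time, the measured TCP pose, the force, the opening and the grip force at its end, in the units of the state.
- sense(): the state, without advancing time (a new reading comes with each control period).
- optics.snapshot(name): name is "scene" or "top"; returns a dict with "image" (384x512x3 uint8, red, green, blue), "z_map" (384x512 float32, m along the optical axis (not along the pixel's ray), 0 where there is no reading), "mtx" (3x3 intrinsics, pixels), "dist" ([k1, k2, p1, p2, k3] as OpenCV has them; the pictures are not rectified), "extrinsics" (4x4, takes a point from world to camera coordinates). Camera axes: x right, y up, looking along -z (the intrinsics and any distortion apply to the point x, -y, -z); pixel columns grow to the right and rows downward; lengths in m; the calibration is good to about 2 mm. A picture is of the moment at which its call begins.
- job.hand_in(): hands the job in; it is judged then, once.
The state is a dict: "t": time; "q": joint angles; "joint_velocities": joint speeds; "joint_torque": joint torques, N m; "tcp_pos": TCP position; "tool_rot": TCP orientation; "contact_force": force on the tool from outside, world axes, zero at the start; "moment": the same for the moment, N m; "width": finger opening in m; "grasp_force": force on a finger pad.
Only numpy, scipy, OpenCV 4.12 (cv2) and the standard library are available. Lean on these libraries where they do the work, as an engineer would, in place of code of your own. Each camera call takes 0.05 s, during which the arm holds its last target. There are 200 camera calls.

## Working session

There is one attempt and no reset: what is moved stays moved. The work goes in short steps, Python scripts to look and compute and a shell command to move; the robot and the scene stay as the last step left them, time stands still between calls to the robot, and variables do not carry over. Pictures are saved under pics/ and viewed, at most 14 in all, crops included, and the job is handed in when it is done.

```bash
mkdir -p pics; cat > h.py <<'E'
import numpy as np, cv2
from workcell import sense, optics, job
def snap(n):
    s=optics.snapshot(n); return s
def ray(s,uv):
    uv=np.array(uv,float).reshape(-1,1,2)
    p=cv2.undistortPoints(uv,np.array(s['mtx']),np.array(s['dist'])).reshape(-1,2)
    E=np.array(s['extrinsics']);R=E[:3,:3];t=E[:3,3]
    d=np.c_[p[:,0],-p[:,1],-np.ones(len(p))]
    return -R.T@t, d@R
def plane(s,uv,z):
    c,d=ray(s,uv); return c+d*((z-c[2])/d[:,2])[:,None]
def depthpts(s):
    h,w=s['z_map'].shape
    u,v=np.meshgrid(np.arange(w),np.arange(h))
    c,d=ray(s,np.stack([u,v],-1).reshape(-1,2))
    P=c+d*s['z_map'].reshape(-1,1); P[s['z_map'].ravel()==0]=np.nan
    return P.reshape(h,w,3)
def save(s,n,crop=None,k=1.5):
    im=s['image'][:,:,::-1]
    if crop: im=im[crop[1]:crop[3],crop[0]:crop[2]]
    cv2.imwrite('pics/'+n,cv2.resize(im,None,fx=k,fy=k,interpolation=cv2.INTER_CUBIC))
E
python3 - <<'E'
from h import *
for n in('scene','top'):
    s=snap(n);save(s,n+'0.png');E=np.array(s['extrinsics']);print(n,(-E[:3,:3].T@E[:3,3]).round(3),E[:3,:3].round(2).tolist(),s['mtx'],s['dist'],(s['z_map']>0).mean())
print(sense())
E
```

```text
scene [-0.043  1.104  1.048] [[-0.84, -0.54, -0.0], [0.36, -0.57, 0.74], [-0.4, 0.62, 0.67]] [[421.18451035   0.         257.16950769]
 [  0.         421.18451035 193.55276245]
 [  0.           0.           1.        ]] [-0.06002352  0.          0.          0.          0.        ] 0.98126220703125
top [0.393 0.158 1.273] [[-0.01, -1.0, -0.02], [0.99, -0.02, 0.14], [-0.14, -0.02, 0.99]] [[404.18251709   0.         250.55016574]
 [  0.         404.18251709 193.02807347]
 [  0.           0.           1.        ]] [-0.02575623  0.          0.          0.          0.        ] 0.9958750406901041
{'t': 0.1, 'q': array([ 1.10918785e+00,  1.16438007e-01,  1.44219958e+00,  1.90470582e-05,
        1.58397422e+00, -3.78077931e-02]), 'joint_velocities': array([-0.0004486 , -0.00104574, -0.00126636,  0.00024961, -0.0016607 ,
        0.00030186]), 'joint_torque': array([ 1.78607639e-03, -7.33668995e+01, -6.33788824e+01, -1.60414647e-04,
        5.28786855e-03, -2.34850381e-05]), 'tcp_pos': array([0.27751381, 0.61513438, 0.2306353 ]), 'tool_rot': array([-3.14057494e+00, -5.75550420e-05,  2.71779219e+00]), 'contact_force': array([-0.06183572, -0.02943272, -0.0679578 ]), 'moment': array([-0.00604321, -0.0171799 ,  0.01165608]), 'grasp_force': 0.0, 'width': 0.08522667561246923}
```

View pics/scene0.png

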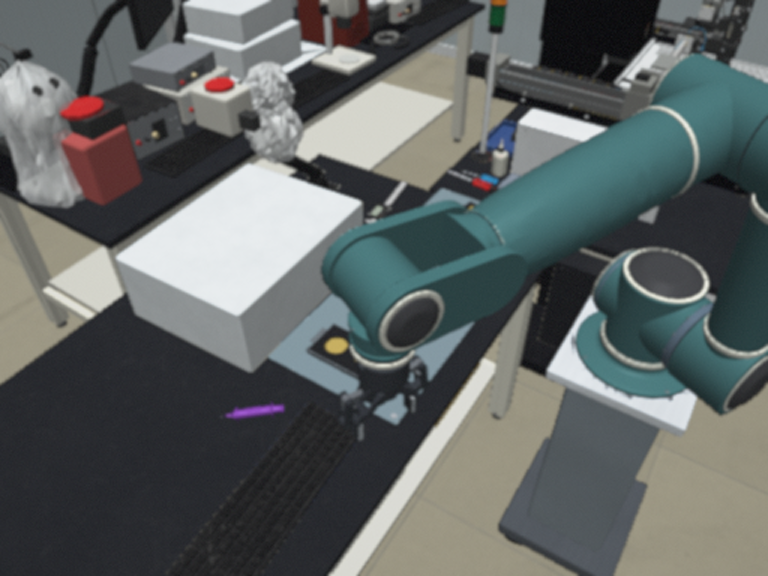

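View pics/top0.png

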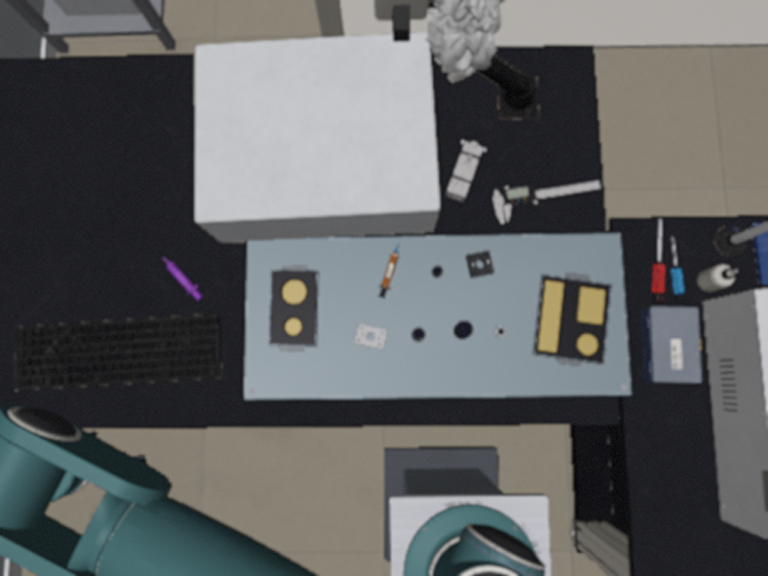

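The top view shows the stock (picture px = 1.5 × image px): syringe at (388,272), bright oblong block (371,336), black rounds at (437,271), (418,334) and (463,329), white round (501,331), and black square block (480,264). The inspection tray is at (294,308) and the bonding tray at (572,320). The purple syringe at (182,279) is a decoy. Next I measure heights and sizes and take an enlarged crop.

```bash
python3 - <<'E'
from h import *
s=snap('top');P=depthpts(s);im=s['image'].astype(int)
save(s,'crop1.png',(230,150,350,245),6.5)
hsv=cv2.cvtColor(s['image'],cv2.COLOR_RGB2HSV)
mat=plane(s,[[300,240]],0);print('mat px',im[240,300],P[240,300])
bg=im[240,300]
d=np.abs(im-bg).sum(2)
m=(d>70).astype(np.uint8); roi=np.zeros_like(m);roi[160:262,168:416]=1;m&=roi
n,l,st,c=cv2.connectedComponentsWithStats(m)
for i in range(1,n):
    if st[i,4]<12:continue
    mm=l==i;z=P[mm][:,2]
    cnt=cv2.findContours(mm.astype(np.uint8),0,2)[0][0]
    print(c[i].round(1),st[i,4],'col',np.median(im[mm],0),'z',np.nanpercentile(z,[10,50,90,98]).round(4),plane(s,[c[i]],0.01).round(4)[0],'rect',[np.round(x,1) for x in cv2.minAreaRect(cnt)])
# box
print('box',[P[v,u].round(3) for u,v in [(140,60),(280,60),(140,135),(285,135)]])
E
```

```text
mat px [141 154 161] [0.42502761 0.02895245 0.00154161]
[414.5 173.1] 61 col [ 96. 105. 112.] z [-0.0055 -0.001   0.0013  0.0038] [ 0.6301 -0.3388  0.01  ] rect [array([414., 177.]), array([34.,  2.]), np.float64(90.0)]
[258.9 182.6] 157 col [129. 109. 100.] z [0.0067 0.0186 0.024  0.0256] [0.6074 0.1546 0.01  ] rect [array([259.1, 181. ]), array([ 6.3, 36. ]), np.float64(17.5)]
[319.5 175.7] 293 col [68. 69. 72.] z [0.0031 0.0188 0.0222 0.0249] [ 0.6266 -0.0379  0.01  ] rect [array([319.5, 175.6]), array([17.5, 17.7]), np.float64(78.7)]
[291.  180.6] 62 col [73.  79.  83.5] z [0.0018 0.0131 0.0179 0.0205] [0.6119 0.0528 0.01  ] rect [array([291. , 180.5]), array([7.8, 7.8]), np.float64(45.0)]
[195.7 204.6] 1624 col [67. 67. 70.] z [0.0071 0.0138 0.0176 0.0197] [0.5401 0.3549 0.01  ] rect [array([195.7, 204.5]), array([32.3, 51.4]), np.float64(1.3)]
[381.2 212.5] 2766 col [104. 105.  85.] z [0.0055 0.0125 0.0174 0.0196] [ 0.5067 -0.2263  0.01  ] rect [array([381.6, 212.4]), array([49.3, 60.9]), np.float64(6.5)]
[308.5 219.5] 153 col [38. 40. 46.] z [0.004  0.0343 0.0387 0.0424] [0.4882 0.0015 0.01  ] rect [array([308.5, 219.5]), array([13., 13.]), np.float64(90.0)]
[247.3 223.7] 151 col [180. 180. 183.] z [0.0206 0.0237 0.0265 0.0285] [0.4775 0.1927 0.01  ] rect [array([246.9, 223.9]), array([18.2, 11.8]), np.float64(12.5)]
[278.4 222.6] 78 col [63.5 66.  68.5] z [0.0115 0.017  0.0257 0.0277] [0.4797 0.0955 0.01  ] rect [array([278.3, 222.8]), array([8.5, 9.2]), np.float64(45.0)]
[333.5 220.5] 16 col [100.  100.  103.5] z [0.0121 0.016  0.0204 0.0249] [ 0.4838 -0.0763  0.01  ] rect [array([333.5, 220.5]), array([3., 3.]), np.float64(90.0)]
box [array([0.944, 0.494, 0.181]), array([0.933, 0.089, 0.183]), array([0.718, 0.486, 0.184]), array([0.712, 0.08 , 0.179])]
```

View pics/crop1.png

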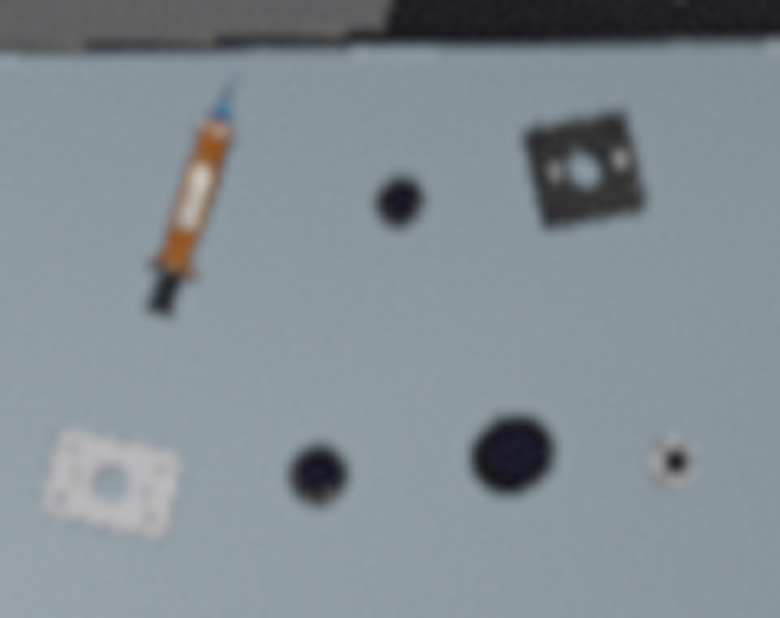

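The crop shows the two small black rounds: crop (318,475), about 30 mm wide and 22 mm high, is **wide_mount**. Crop (400,202), about 25 mm wide and 16 mm high, is **low_mount**, to be left alone. The largest, at (512,455), about 38 mm high, is the loupe. The white round (670,461) is slim_mount, the white rectangle (112,482) is the oblong block, and the amber syringe is at (193,195). I'll move the arm to the right so the scene camera can see the mat for a second-view check.

```bash
python3 -m handwheel '[[-531,-764,-120,0,0,65.7],[-531,-764,-120,0,0,65.7],[-531,-764,-120,0,0,65.7],[-531,-764,-120,0,0,65.7],[-531,-764,-120,0,0,65.7],[-531,-764,-120,0,0,65.7],[-531,-764,-120,0,0,65.7],[-531,-764,-120,0,0,65.7],[-531,-764,-120,0,0,65.7],[-531,-764,-120,0,0,65.7],[-531,-764,-120,0,0,65.7],[-531,-764,-120,0,0,65.7]]' 100 30
python3 - <<'E'
from h import *
print(sense()['tcp_pos'],sense()['tool_rot'])
E
```

```text
t: 1.35
tcp_pos: [0.3858, 0.0283, 0.3085]
tool_rot: [3.141, -0.0, 1.571]
contact_force: [1.5, -0.1, 0.6]
width: 0.0856
grasp_force: 0.0
[0.38583403 0.02826622 0.3084819 ] [ 3.14066930e+00 -1.33299467e-05  1.57133685e+00]
```

```bash
python3 -m handwheel '[[-328,64,-42,0,0,0],[-328,64,-42,0,0,0],[-328,64,-42,0,0,0],[-328,64,-42,0,0,0],[-328,64,-42,0,0,0],[-328,64,-42,0,0,0],[-328,64,-42,0,0,0],[-328,64,-42,0,0,0]]'
cat > meas.py <<'E'
from h import *
s=snap('scene');P=depthpts(s);t=snap('top')
save(s,'scene1.png',(130,110,340,270),3.8)
# scene-view objects: heights above mat via depth, positions via depth points
im=s['image'].astype(int)
inm=(P[...,0]>.40)&(P[...,0]<.66)&(P[...,1]>-.12)&(P[...,1]<.26)&(P[...,2]<.06)
print('mat z scene',np.nanmedian(P[inm][:,2]))
bg=np.median(im[inm],0);m=(inm&(np.abs(im-bg).sum(2)>75)).astype(np.uint8)
n,l,st,c=cv2.connectedComponentsWithStats(m)
for i in range(1,n):
    if st[i,4]<12:continue
    q=P[l==i];print('scene',c[i].round(1),st[i,4],np.nanmedian(q,0).round(3),'z',np.nanpercentile(q[:,2],[50,90,97]).round(4))
# yellow recesses, both views
for nm,v in(('top',t),('scene',s)):
    Q=depthpts(v);h=cv2.cvtColor(v['image'],cv2.COLOR_RGB2HSV)
    y=((h[...,0]>15)&(h[...,0]<32)&(h[...,1]>90)&(h[...,2]>100)&(np.abs(Q[...,2])<.04)&(Q[...,0]>.4)&(Q[...,0]<.64)&(Q[...,1]<.4)).astype(np.uint8)
    n,l,st,c=cv2.connectedComponentsWithStats(y)
    for i in range(1,n):
        if st[i,4]<20:continue
        k=(l==i).astype(np.uint8);cn=cv2.findContours(k,0,1)[0][0].reshape(-1,2)
        W=plane(v,cn,.006)[:,:2]*1000
        r=cv2.minAreaRect(W.astype(np.float32))
        print(nm,c[i].round(1),'floor z',np.nanmedian(Q[l==i][:,2]).round(4),'rect',[np.round(x,1) for x in r],'cent',(plane(v,[c[i]],.006)[0,:2]*1000).round(1))
E
python3 meas.py
```

```text
t: 2.15
tcp_pos: [0.4504, -0.3013, 0.349]
tool_rot: [-3.14, -0.001, 1.568]
contact_force: [0.2, 0.5, 0.2]
width: 0.0853
grasp_force: 0.0
mat z scene 0.0008377730427278074
scene [271.2 163.5] 156 [ 0.621 -0.027  0.017] z [0.0169 0.0216 0.023 ]
scene [297.1 179.5] 133 [0.484 0.011 0.024] z [0.0239 0.0367 0.0389]
scene [262.1 177.1] 43 [0.611 0.057 0.011] z [0.0111 0.0167 0.019 ]
scene [249.7 193.1] 115 [0.593 0.162 0.017] z [0.0167 0.0224 0.024 ]
scene [286.9 195.6] 75 [0.477 0.102 0.016] z [0.0162 0.024  0.0253]
scene [273.6 209.5] 142 [0.477 0.19  0.023] z [0.0228 0.0261 0.0281]
scene [276.7 215.8] 17 [0.457 0.206 0.012] z [0.0115 0.0154 0.016 ]
scene [293.3 288.6] 698 [ 0.422  0.093 -0.534] z [-0.5337 -0.528  -0.5249]
top [195.6 194.1] floor z 0.0081 rect [array([573.7, 355.6]), array([50.3, 51.5]), np.float64(44.9)] cent [573.9 356. ]
top [366.9 210.6] floor z 0.0085 rect [array([ 514.8, -183.1]), array([ 41.5, 149.6]), np.float64(80.6)] cent [ 513.7 -182.9]
top [393.7 203.2] floor z 0.009 rect [array([ 535.5, -268.3]), array([54.3, 75.3]), np.float64(81.2)] cent [ 535.7 -268.3]
to
[... 163 characters left out ...]
 455. , -256.5]), array([40.9, 42.8]), np.float64(42.9)] cent [ 454.5 -255.8]
scene [317.8 142.4] floor z 0.0083 rect [array([ 537.2, -271.3]), array([53.1, 76.6]), np.float64(79.6)] cent [ 536.2 -270.8]
scene [313.3 154.3] floor z 0.0078 rect [array([ 516.2, -186.4]), array([ 38.4, 149. ]), np.float64(80.8)] cent [ 513.8 -185.1]
scene [333.6 150. ] floor z 0.0088 rect [array([ 456.8, -257.5]), array([37.4, 42.3]), np.float64(25.4)] cent [ 456.5 -257.5]
scene [223.8 230. ] floor z 0.0079 rect [array([576.3, 353.9]), array([50.9, 45.7]), np.float64(32.6)] cent [575.5 353.8]
scene [241.8 239.3] floor z 0.008 rect [array([500.2, 355.8]), array([33.2, 30.6]), np.float64(32.5)] cent [500.9 355.4]
```

View pics/scene1.png

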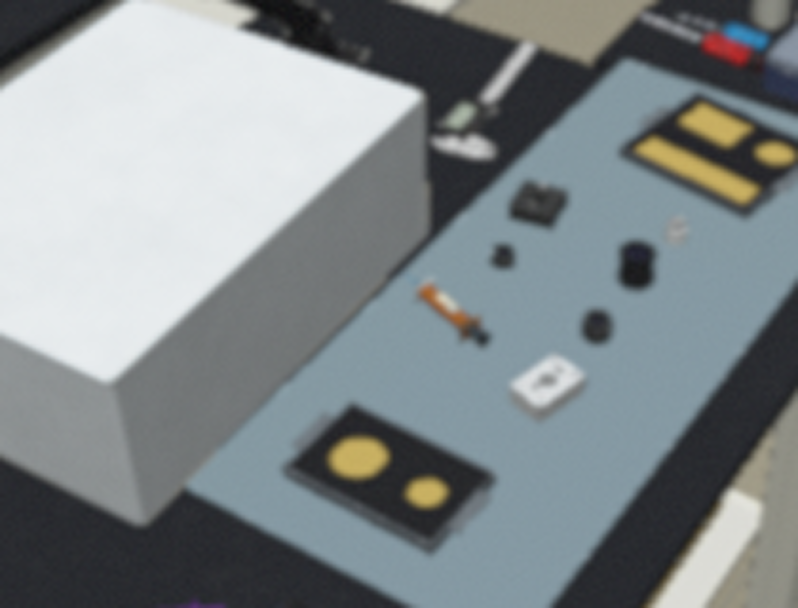

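Both views agree: stock heights read about 22, 22, 38 and 16 mm as expected. Recess floors are about 6–8 mm. In scene crop 1 the amber syringe is at (450,315), the white block at (545,385), wide mount (597,326), loupe (636,265) and slim white (677,230). Next I refine the syringe, block and slim mount, and compute move deltas.

```bash
cat >> h.py <<'E'
def plan(*poses):
    """poses: (x,y,z mm, yaw deg); prints tool-frame deltas from each pose to the next"""
    for a,b in zip(poses,poses[1:]):
        p=np.radians(a[3]);d=np.subtract(b[:3],a[:3]);c,s=np.cos(p),np.sin(p)
        print(b,'->',np.round([d[0]*c+d[1]*s,d[0]*s-d[1]*c,-d[2],-(b[3]-a[3])],1),'rows',int(np.ceil(max(np.linalg.norm(d)/50,abs(b[3]-a[3])/8.59)))+1)
def cur():
    s=sense();return (*np.round(s['tcp_pos']*1000,1),round(np.degrees(s['tool_rot'][2]),2))
E
python3 - <<'E'
from h import *
for n in('top','scene'):
    s=snap(n);P=depthpts(s);h=cv2.cvtColor(s['image'],cv2.COLOR_RGB2HSV);im=s['image'].astype(int)
    reg=lambda x0,x1,y0,y1:(P[...,0]>x0)&(P[...,0]<x1)&(P[...,1]>y0)&(P[...,1]<y1)
    def rep(nm,m,z):
        v,u=np.nonzero(m);W=plane(s,np.c_[u,v],z)[:,:2]*1000
        r=cv2.minAreaRect(W.astype(np.float32));_,_,vt=np.linalg.svd(W-W.mean(0),full_matrices=False)
        print(n,nm,len(u),W.mean(0).round(1),[np.round(x,1) for x in r],'axis',np.degrees(np.arctan2(vt[0,1],vt[0,0])).round(1))
    bg=np.median(im[reg(.5,.56,0,.2)],0);d=np.abs(im-bg).sum(2)
    rep('orange',reg(.53,.68,.1,.2)&(h[...,1]>110)&((h[...,0]<20)|(h[...,0]>170)),.014)
    rep('syr',reg(.53,.68,.1,.2)&(d>60),.011)
    rep('block',reg(.43,.53,.15,.24)&(im.sum(2)>490),.022)
    rep('slim',reg(.46,.51,-.11,-.05)&(d>35),.013)
    rep('wide',reg(.44,.52,.07,.13)&(d>60),.011)
    rep('loupe',reg(.44,.53,-.03,.05)&(d>60),.02)
E
```

```text
top orange 36 [609.9 154.4] [array([613.7, 153.4]), array([10.9, 69. ]), np.float64(72.0)] axis 161.4
top syr 186 [609.3 154.2] [array([614.1, 153.6]), array([ 23.8, 118.5]), np.float64(74.5)] axis 161.5
top block 243 [476.2 193.8] [array([476.4, 194.4]), array([60.1, 42.6]), np.float64(76.6)] axis -103.2
top slim 27 [482.5 -75. ] [array([482.1, -74. ]), array([18.9, 18.7]), np.float64(89.2)] axis 141.9
top wide 84 [479.7  95.4] [array([480. ,  95.3]), array([28.1, 28.1]), np.float64(89.2)] axis 148.0
top loupe 155 [487.3   2.8] [array([487.4,   2.7]), array([40.2, 40.6]), np.float64(88.3)] axis -47.0
scene orange 26 [616.9 155. ] [array([616.8, 153.9]), array([11.8, 64.8]), np.float64(73.7)] axis 162.8
scene syr 130 [601.5 157.2] [array([602.9, 155. ]), array([ 30.1, 106.2]), np.float64(67.3)] axis 160.4
scene block 220 [413.1 293.1] [array([382.2, 354.5]), array([ 66. , 439.6]), np.float64(30.6)] axis 123.0
scene slim 5 [489.  -52.4] [array([486. , -53.4]), array([34.2,  8.5]), np.float64(56.0)] axis 60.0
scene wide 110 [423.8 194.1] [array([361.7, 307.7]), array([ 32.8, 535.1]), np.float64(29.3)] axis 119.7
scene loupe 151 [462.1  51.7] [array([363.3, 236.7]), array([ 38.1, 600.5]), np.float64(28.2)] axis 118.2
```

```bash
python3 - <<'E'
from h import *
print(cur())
plan((450,-301,349,90),(476,194,110,77),(476,194,7,77),(476,194,90,77),(536,-269.5,90,-9),(536,-269.5,14,-9),(536,-269.5,90,-9),(480,95.5,90,-9),(480,95.5,8,-9),(480,95.5,90,-9),(455.5,-256.5,90,-9),(455.5,-256.5,15,-9),(455.5,-256.5,90,-9),(614,153.5,90,-18.5),(614,153.5,7,-18.5),(614,153.5,90,-18.5),(514,-184,90,-9))
E
python3 -m handwheel '[[494,26,239,0,0,13],[494,26,239,0,0,13],[494,26,239,0,0,13],[494,26,239,0,0,13],[494,26,239,0,0,13],[494,26,239,0,0,13],[494,26,239,0,0,13],[494,26,239,0,0,13],[494,26,239,0,0,13],[494,26,239,0,0,13],[494,26,239,0,0,13],[494,26,239,0,0,13]]' 80 40; python3 -m handwheel '[[0,0,0,0,0,0]]'
```

```text
(np.float64(450.2), np.float64(-297.0), np.float64(350.0), np.float64(90.05))
(476, 194, 110, 77) -> [495.  26. 239.  13.] rows 13
(476, 194, 7, 77) -> [  0.   0. 103.   0.] rows 4
(476, 194, 90, 77) -> [  0.   0. -83.   0.] rows 3
(536, -269.5, 90, -9) -> [-438.1  162.7   -0.    86. ] rows 12
(536, -269.5, 14, -9) -> [ 0. -0. 76.  0.] rows 3
(536, -269.5, 90, -9) -> [  0.  -0. -76.   0.] rows 3
(480, 95.5, 90, -9) -> [-112.4 -351.7   -0.     0. ] rows 9
(480, 95.5, 8, -9) -> [ 0. -0. 82.  0.] rows 3
(480, 95.5, 90, -9) -> [  0.  -0. -82.   0.] rows 3
(455.5, -256.5, 90, -9) -> [ 30.9 351.5  -0.    0. ] rows 9
(455.5, -256.5, 15, -9) -> [ 0. -0. 75.  0.] rows 3
(455.5, -256.5, 90, -9) -> [  0.  -0. -75.   0.] rows 3
(614, 153.5, 90, -18.5) -> [  92.4 -429.7   -0.     9.5] rows 10
(614, 153.5, 7, -18.5) -> [ 0. -0. 83. -0.] rows 3
(614, 153.5, 90, -18.5) -> [  0.  -0. -83.  -0.] rows 3
(514, -184, 90, -9) -> [ 12.3 351.8  -0.   -9.5] rows 9
t: 3.55
tcp_pos: [0.4737, 0.2006, 0.1083]
tool_rot: [-3.138, 0.001, 1.35]
contact_force: [0.3, -0.2, -0.1]
width: 0.0681
grasp_force: 0.0
t: 3.65
tcp_pos: [0.475, 0.1975, 0.1109]
tool_rot: [-3.141, 0.0, 1.348]
contact_force: [0.0, -1.5, 0.1]
width: 0.0682
grasp_force: 0.0
```

```bash
python3 -m handwheel '[[0,0,0,0,0,0],[0,0,0,0,0,0],[0,0,0,0,0,0]]' - ; python3 - <<'E'
from h import *
plan(cur(),(476,194,7,77))
E
```

```text
t: 3.95
tcp_pos: [0.4765, 0.1955, 0.1118]
tool_rot: [3.14, -0.001, 1.343]
contact_force: [0.6, -0.1, -0.3]
width: 0.0686
grasp_force: 0.0
(476, 194, 7, 77) -> [-1.600e+00 -1.000e-01  1.048e+02 -1.000e-01] rows 4
```

```bash
python3 -m handwheel '[[-1,0,50,0,0,0],[-1,0,85,0,0,0],[-1,0,103,0,0,0],[-1,0,103,0,0,0],[-1,0,103,0,0,0],[-1,0,103,0,0,0]]' && python3 -m handwheel '[[0,0,0,0,0,0],[0,0,0,0,0,0],[0,0,0,0,0,0],[0,0,0,0,0,0],[0,0,0,0,0,0],[0,0,0,0,0,0],[0,0,0,0,0,0],[0,0,0,0,0,0]]' 0 50
```

```text
t: 4.55
tcp_pos: [0.4769, 0.1953, 0.0098]
tool_rot: [3.14, -0.001, 1.344]
contact_force: [0.6, 0.3, -0.9]
width: 0.0684
grasp_force: 0.0
t: 5.35
tcp_pos: [0.4765, 0.1955, 0.0092]
tool_rot: [3.14, -0.001, 1.344]
contact_force: [-0.8, -0.2, 7.8]
width: 0.0387
grasp_force: 51.1
```

```bash
python3 -m handwheel '[[0,0,-30,0,0,0],[0,0,-75,0,0,0],[0,0,-85,0,0,0],[0,0,-85,0,0,0]]' && python3 -m handwheel '[[-438,163,0,0,0,86],[-438,163,0,0,0,86],[-438,163,0,0,0,86],[-438,163,0,0,0,86],[-438,163,0,0,0,86],[-438,163,0,0,0,86],[-438,163,0,0,0,86],[-438,163,0,0,0,86],[-438,163,0,0,0,86],[-438,163,0,0,0,86],[-438,163,0,0,0,86],[-438,163,0,0,0,86]]' &&  python3 -m handwheel '[[0,0,0,0,0,0],[0,0,0,0,0,0],[0,0,0,0,0,0],[0,0,0,0,0,0]]'; python3 - <<'E'
from h import *
plan(cur(),(536,-269.5,15,-9))
E
```

```text
t: 5.75
tcp_pos: [0.4768, 0.1956, 0.0952]
tool_rot: [3.138, -0.002, 1.344]
contact_force: [-0.8, 0.8, -3.5]
width: 0.0386
grasp_force: 51.0
t: 6.95
tcp_pos: [0.5357, -0.2678, 0.0912]
tool_rot: [-3.141, 0.002, -0.155]
contact_force: [-0.0, 0.8, -1.0]
width: 0.0388
grasp_force: 51.0
t: 7.35
tcp_pos: [0.5365, -0.2677, 0.0932]
tool_rot: [3.141, -0.0, -0.156]
contact_force: [-0.4, 0.5, -0.6]
width: 0.0387
grasp_force: 51.0
(536, -269.5, 15, -9) -> [-0.2  1.9 78.2  0.1] rows 3
```

```bash
python3 -m handwheel '[[0,2,40,0,0,0],[0,2,65,0,0,0],[0,2,72,0,0,0],[0,2,75,0,0,0],[0,2,77,0,0,0],[0,2,77,0,0,0],[0,2,77,0,0,0]]'
```

```text
t: 8.05
tcp_pos: [0.5366, -0.2704, 0.0172]
tool_rot: [3.141, -0.001, -0.157]
contact_force: [0.6, 0.0, -0.9]
width: 0.0387
grasp_force: 51.0
```

```bash
python3 -m handwheel '[[0,0,1,0,0,0],[0,0,1.5,0,0,0],[0,0,1.5,0,0,0]]' && python3 -m handwheel '[[0,0,0,0,0,0],[0,0,0,0,0,0],[0,0,0,0,0,0],[0,0,0,0,0,0]]' 62 && python3 -m handwheel '[[0,0,-30,0,0,0],[0,0,-75,0,0,0],[0,0,-76,0,0,0],[0,0,-76,0,0,0]]' && python3 -m handwheel '[[-112,-352,0,0,0,0],[-112,-352,0,0,0,0],[-112,-352,0,0,0,0],[-112,-352,0,0,0,0],[-112,-352,0,0,0,0],[-112,-352,0,0,0,0],[-112,-352,0,0,0,0],[-112,-352,0,0,0,0],[-112,-352,0,0,0,0],[-112,-352,0,0,0,0],[-112,-352,0,0,0,0],[-112,-352,0,0,0,0]]'; python3 - <<'E'
from h import *
plan(cur(),(480,95.5,8,-9))
s=snap('top');save(s,'top2.png',(340,170,425,255),6)
E
```

```text
t: 8.35
tcp_pos: [0.5363, -0.2703, 0.0153]
tool_rot: [3.141, -0.001, -0.157]
contact_force: [-2.1, 1.2, 5.4]
width: 0.0389
grasp_force: 51.7
t: 8.75
tcp_pos: [0.536, -0.2701, 0.0145]
tool_rot: [-3.142, 0.0, -0.157]
contact_force: [0.1, -0.6, -0.1]
width: 0.0529
grasp_force: 0.0
t: 9.15
tcp_pos: [0.5366, -0.2705, 0.0918]
tool_rot: [3.141, -0.002, -0.157]
contact_force: [0.4, 0.8, -1.0]
width: 0.0529
grasp_force: 0.0
t: 10.35
tcp_pos: [0.4805, 0.0941, 0.0902]
tool_rot: [3.141, 0.0, -0.158]
contact_force: [0.8, 0.9, 0.7]
width: 0.0531
grasp_force: 0.0
(480, 95.5, 8, -9) -> [-0.7 -1.3 82.2 -0.1] rows 3
```

View pics/top2.png

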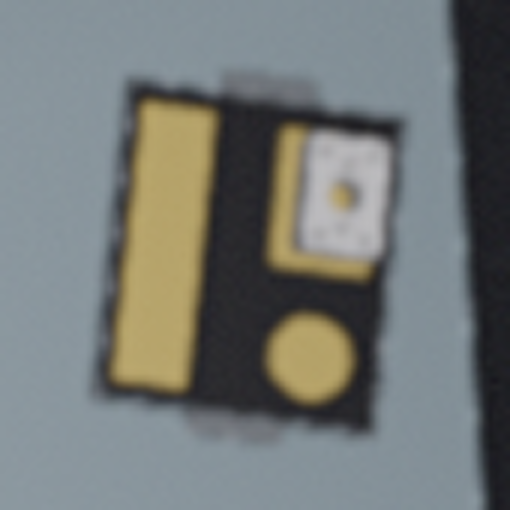

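Crop: the white block lies in its recess at crop (345,195). The gap on the left fits its 22 mm height under parallax, and I'll check it numerically later. Next is the wide mount.

```bash
python3 -m handwheel '[[-1,-1,50,0,0,0],[-1,-1,72,0,0,0],[-1,-1,82,0,0,0],[-1,-1,82,0,0,0],[-1,-1,82,0,0,0]]' && python3 -m handwheel '[[0,0,0,0,0,0],[0,0,0,0,0,0],[0,0,0,0,0,0],[0,0,0,0,0,0],[0,0,0,0,0,0],[0,0,0,0,0,0],[0,0,0,0,0,0]]' 0 35 && python3 -m handwheel '[[0,0,-25,0,0,0],[0,0,-60,0,0,0],[0,0,-80,0,0,0],[0,0,-80,0,0,0]]' && python3 - <<'E'
from h import *
s=snap('top');P=depthpts(s)
m=(s['image'].min(2)>150);m[:175]=0;m[230:]=0;m[:,375:]&=True;m[:,:383]=0;m[:,412:]=0
v,u=np.nonzero(m);W=plane(s,np.c_[u,v],.028)[:,:2]*1000
r=cv2.minAreaRect(W.astype(np.float32));print('block',W.mean(0),r,'z',np.nanpercentile(P[m][:,2],[20,50,90]))
t=np.radians(80.8);print('in recess',(np.array(r[0])-[536,-269.7])@np.c_[[np.cos(t),np.sin(t)],[-np.sin(t),np.cos(t)]])
plan(cur(),(455.5,-256.5,90,-9))
E
```

```text
t: 10.9
tcp_pos: [0.4803, 0.096, 0.0098]
tool_rot: [-3.141, -0.001, -0.157]
contact_force: [0.3, 0.2, 0.2]
width: 0.0529
grasp_force: 0.0
t: 11.6
tcp_pos: [0.4804, 0.0963, 0.0101]
tool_rot: [-3.141, -0.002, -0.157]
contact_force: [-1.2, -0.2, 6.5]
width: 0.0283
grasp_force: 34.1
t: 12.0
tcp_pos: [0.4811, 0.0964, 0.0924]
tool_rot: [-3.14, -0.005, -0.157]
contact_force: [0.7, 1.1, -0.9]
width: 0.0281
grasp_force: 34.7
block [ 535.88064805 -271.50351559] ((536.257568359375, -271.44708251953125), (40.59096145629883, 60.726890563964844), 80.63325500488281) z [0.02675482 0.02954143 0.03347679]
in recess [-1.68342818 -0.5335807 ]
(455.5, -256.5, 90, -9) -> [3.050e+01 3.524e+02 2.000e-01 0.000e+00] rows 9
```

```bash
python3 -m handwheel '[[30,351,0,0,0,0],[30,351,0,0,0,0],[30,351,0,0,0,0],[30,351,0,0,0,0],[30,351,0,0,0,0],[30,351,0,0,0,0],[30,351,0,0,0,0],[30,351,0,0,0,0],[30,351,0,0,0,0],[30,351,0,0,0,0],[30,351,0,0,0,0],[30,351,0,0,0,0]]' && python3 -m handwheel '[[0,0,30,0,0,0],[0,0,55,0,0,0],[0,0,65,0,0,0],[0,0,71,0,0,0],[0,0,74,0,0,0],[0,0,74,0,0,0]]'
```

```text
t: 13.25
tcp_pos: [0.4546, -0.2542, 0.0885]
tool_rot: [-3.142, -0.0, -0.155]
contact_force: [-0.1, 0.8, -0.1]
width: 0.0284
grasp_force: 34.9
t: 13.85
tcp_pos: [0.4551, -0.2553, 0.0161]
tool_rot: [3.141, -0.001, -0.156]
contact_force: [-0.8, 1.3, 3.3]
width: 0.0283
grasp_force: 35.2
```

```bash
python3 -m handwheel '[[0,0,0,0,0,0],[0,0,0,0,0,0],[0,0,0,0,0,0],[0,0,0,0,0,0]]' 55 && python3 -m handwheel '[[0,0,-30,0,0,0],[0,0,-75,0,0,0],[0,0,-76,0,0,0],[0,0,-76,0,0,0]]' && python3 -m handwheel '[[92,-430,0,0,0,9.5],[92,-430,0,0,0,9.5],[92,-430,0,0,0,9.5],[92,-430,0,0,0,9.5],[92,-430,0,0,0,9.5],[92,-430,0,0,0,9.5],[92,-430,0,0,0,9.5],[92,-430,0,0,0,9.5],[92,-430,0,0,0,9.5],[92,-430,0,0,0,9.5],[92,-430,0,0,0,9.5],[92,-430,0,0,0,9.5]]' && python3 -m handwheel '[[0,0,0,0,0,0],[0,0,0,0,0,0]]'; python3 - <<'E'
from h import *
plan(cur(),(614,153.5,7,-18.5))
s=snap('top');save(s,'top3.png',(340,170,425,255),6)
E
```

```text
t: 14.25
tcp_pos: [0.4545, -0.2552, 0.0147]
tool_rot: [3.142, -0.0, -0.157]
contact_force: [0.9, -0.3, 0.2]
width: 0.0471
grasp_force: 0.0
t: 14.65
tcp_pos: [0.4549, -0.2555, 0.0916]
tool_rot: [3.141, -0.002, -0.157]
contact_force: [0.4, -0.1, -1.0]
width: 0.0468
grasp_force: 0.0
t: 15.85
tcp_pos: [0.6118, 0.1543, 0.0895]
tool_rot: [3.141, 0.001, -0.323]
contact_force: [0.6, -0.4, -0.0]
width: 0.0469
grasp_force: 0.0
t: 16.05
tcp_pos: [0.6123, 0.1542, 0.0906]
tool_rot: [-3.142, -0.0, -0.324]
contact_force: [0.0, 0.1, 0.2]
width: 0.0469
grasp_force: 0.0
(614, 153.5, 7, -18.5) -> [ 1.8  0.1 83.6 -0.1] rows 3
```

View pics/top3.png

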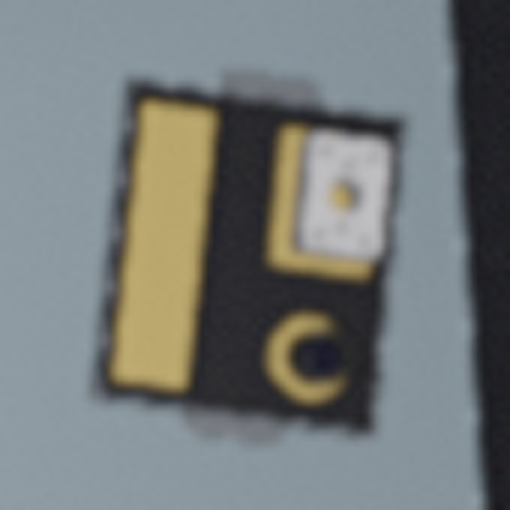

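Crop: the wide mount's dark top at (320,355) is inside its round recess, with yellow showing on the left as parallax predicts. Next is the syringe.

```bash
python3 -m handwheel '[[2,0,45,0,0,0],[2,0,70,0,0,0],[2,0,80,0,0,0],[2,0,84,0,0,0],[2,0,84,0,0,0],[2,0,84,0,0,0]]' && python3 -m handwheel '[[0,0,0,0,0,0],[0,0,0,0,0,0],[0,0,0,0,0,0],[0,0,0,0,0,0],[0,0,0,0,0,0],[0,0,0,0,0,0],[0,0,0,0,0,0]]' 0 30 && python3 -m handwheel '[[0,0,-25,0,0,0],[0,0,-60,0,0,0],[0,0,-83,0,0,0],[0,0,-83,0,0,0]]'  && python3 - <<'E'
from h import *
plan(cur(),(514,-184,90,-9))
E
```

```text
t: 16.7
tcp_pos: [0.6151, 0.1546, 0.0082]
tool_rot: [-3.141, -0.002, -0.323]
contact_force: [0.7, 0.3, 0.3]
width: 0.047
grasp_force: 0.0
t: 17.4
tcp_pos: [0.6146, 0.1546, 0.0075]
tool_rot: [-3.141, -0.001, -0.322]
contact_force: [-1.6, 0.5, 6.2]
width: 0.0159
grasp_force: 29.8
t: 17.8
tcp_pos: [0.6159, 0.1549, 0.0938]
tool_rot: [-3.139, -0.005, -0.322]
contact_force: [0.8, -0.0, -0.4]
width: 0.0157
grasp_force: 29.4
(514, -184, 90, -9) -> [ 10.8 353.7   3.8  -9.5] rows 9
```

```bash
python3 -m handwheel '[[11,353,0,0,0,-9.5],[11,353,0,0,0,-9.5],[11,353,0,0,0,-9.5],[11,353,0,0,0,-9.5],[11,353,0,0,0,-9.5],[11,353,0,0,0,-9.5],[11,353,0,0,0,-9.5],[11,353,0,0,0,-9.5],[11,353,0,0,0,-9.5],[11,353,0,0,0,-9.5],[11,353,0,0,0,-9.5],[11,353,0,0,0,-9.5]]' && python3 -m handwheel '[[0,0,0,0,0,0],[0,0,0,0,0,0]]' && python3 - <<'E'
from h import *
plan(cur(),(514,-184,14,-9))
s=snap('scene');save(s,'scene2.png',(270,100,370,180),7)
E
```

```text
t: 19.0
tcp_pos: [0.5132, -0.1827, 0.0894]
tool_rot: [-3.142, 0.0, -0.155]
contact_force: [0.4, -0.3, -0.0]
width: 0.0157
grasp_force: 29.5
t: 19.2
tcp_pos: [0.513, -0.1833, 0.0895]
tool_rot: [-3.142, 0.0, -0.156]
contact_force: [0.0, 0.3, -0.2]
width: 0.0157
grasp_force: 29.5
(514, -184, 14, -9) -> [ 1.1  0.5 75.5  0.1] rows 3
```

View pics/scene2.png

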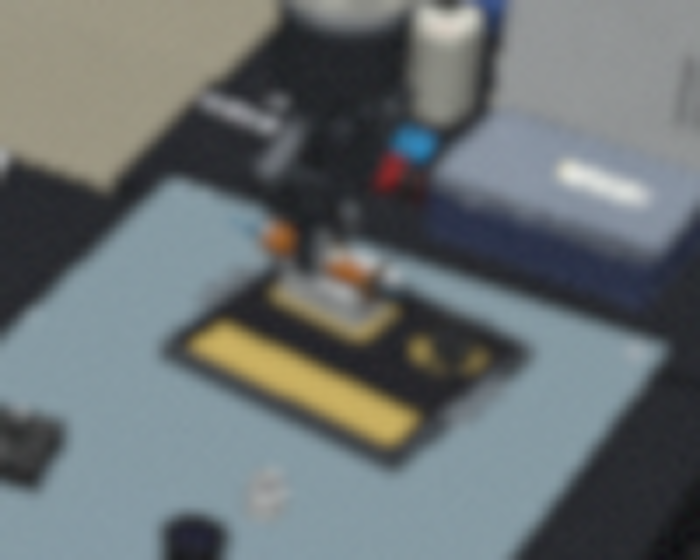

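The syringe is held level with the needle at crop (240,228). I'll lower it into the slot.

```bash
python3 -m handwheel '[[1,0,35,0,0,0],[1,0,60,0,0,0],[1,0,70,0,0,0],[1,0,74,0,0,0],[1,0,76,0,0,0],[1,0,76,0,0,0]]' && python3 -m handwheel '[[0,0,0,0,0,0],[0,0,0,0,0,0],[0,0,0,0,0,0],[0,0,0,0,0,0]]' 38 && python3 -m handwheel '[[0,0,-30,0,0,0],[0,0,-75,0,0,0],[0,0,-76,0,0,0],[0,0,-76,0,0,0]]' && python3 - <<'E'
from h import *
plan(cur(),(487.4,2.8,100,-9),(487.4,2.8,9,-9),(487.4,2.8,100,-9),(574.7,355,100,-9),(574.7,355,16,-9),(574.7,355,100,-9),(482.3,-74.5,90,-9),(482.3,-74.5,8,-9),(482.3,-74.5,90,-9),(500.5,356.4,90,-9))
E
```

```text
t: 19.85
tcp_pos: [0.5143, -0.1841, 0.0145]
tool_rot: [3.141, -0.001, -0.157]
contact_force: [0.2, -0.2, 0.8]
width: 0.0156
grasp_force: 29.5
t: 20.25
tcp_pos: [0.5142, -0.1841, 0.0143]
tool_rot: [3.141, -0.001, -0.157]
contact_force: [-1.1, 1.4, 7.3]
width: 0.0325
grasp_force: 3.2
t: 20.65
tcp_pos: [0.5143, -0.1841, 0.0906]
tool_rot: [3.141, -0.002, -0.157]
contact_force: [0.3, 1.0, -0.2]
width: 0.0323
grasp_force: 0.0
(487.4, 2.8, 100, -9) -> [ -55.7 -180.4   -9.4    0. ] rows 5
(487.4, 2.8, 9, -9) -> [ 0. -0. 91.  0.] rows 3
(487.4, 2.8, 100, -9) -> [  0.  -0. -91.   0.] rows 3
(574.7, 355, 100, -9) -> [  31.1 -361.5   -0.     0. ] rows 9
(574.7, 355, 16, -9) -> [ 0. -0. 84.  0.] rows 3
(574.7, 355, 100, -9) -> [  0.  -0. -84.   0.] rows 3
(482.3, -74.5, 90, -9) -> [-24.1 438.7  10.    0. ] rows 10
(482.3, -74.5, 8, -9) -> [ 0. -0. 82.  0.] rows 3
(482.3, -74.5, 90, -9) -> [  0.  -0. -82.   0.] rows 3
(500.5, 356.4, 90, -9) -> [ -49.4 -428.4   -0.     0. ] rows 10
```

```bash
python3 -m handwheel '[[-56,-180,-10,0,0,0],[-56,-180,-10,0,0,0],[-56,-180,-10,0,0,0],[-56,-180,-10,0,0,0],[-56,-180,-10,0,0,0],[-56,-180,-10,0,0,0],[-56,-180,-10,0,0,0]]' 85 30 && python3 - <<'E'
from h import *
plan(cur(),(487.4,2.8,11,-9))
s=snap('top');save(s,'top4.png',(340,170,425,255),6)
E
```

```text
t: 21.35
tcp_pos: [0.4864, 0.002, 0.0987]
tool_rot: [3.141, 0.001, -0.157]
contact_force: [0.1, 0.9, 1.1]
width: 0.0728
grasp_force: 0.0
(487.4, 2.8, 11, -9) -> [ 0.9 -0.9 87.7 -0. ] rows 3
```

View pics/top4.png

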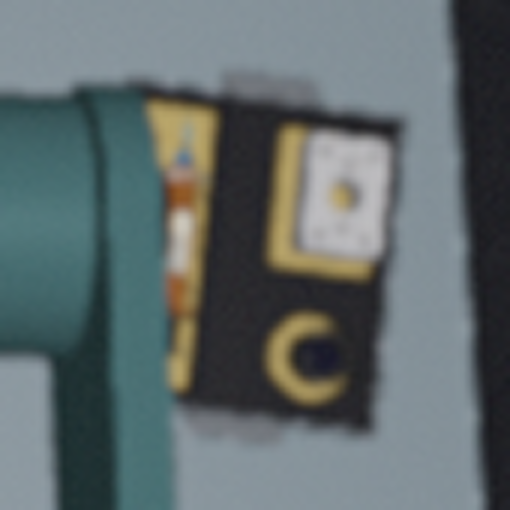

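The syringe is in the slot around crop (180,240), partly hidden by the arm; I'll check it once the arm is clear. Next is the loupe.

```bash
python3 -m handwheel '[[1,-1,40,0,0,0],[1,-1,68,0,0,0],[1,-1,82,0,0,0],[1,-1,88,0,0,0],[1,-1,88,0,0,0],[1,-1,88,0,0,0]]' && python3 -m handwheel '[[0,0,0,0,0,0],[0,0,0,0,0,0],[0,0,0,0,0,0],[0,0,0,0,0,0],[0,0,0,0,0,0],[0,0,0,0,0,0],[0,0,0,0,0,0],[0,0,0,0,0,0],[0,0,0,0,0,0]]' 0 40
```

```text
t: 22.0
tcp_pos: [0.4885, 0.0032, 0.0128]
tool_rot: [-3.141, -0.001, -0.157]
contact_force: [-0.0, -0.2, -0.1]
width: 0.0723
grasp_force: 0.0
t: 22.9
tcp_pos: [0.4882, 0.0034, 0.0125]
tool_rot: [-3.142, -0.001, -0.157]
contact_force: [-1.8, -0.5, 7.4]
width: 0.0359
grasp_force: 40.2
```

```bash
python3 -m handwheel '[[0,0,-8,0,0,0],[0,0,-30,0,0,0],[0,0,-70,0,0,0],[0,0,-90,0,0,0],[0,0,-90,0,0,0]]' && python3 -m handwheel '[[31,-361,0,0,0,0],[31,-361,0,0,0,0],[31,-361,0,0,0,0],[31,-361,0,0,0,0],[31,-361,0,0,0,0],[31,-361,0,0,0,0],[31,-361,0,0,0,0],[31,-361,0,0,0,0],[31,-361,0,0,0,0],[31,-361,0,0,0,0],[31,-361,0,0,0,0],[31,-361,0,0,0,0]]' && python3 - <<'E'
from h import *
plan(cur(),(574.7,355,18.5,-9))
s=snap('scene');save(s,'scene3.png',(150,140,290,265),5)
t=snap('top');P=depthpts(t);h=cv2.cvtColor(t['image'],cv2.COLOR_RGB2HSV)
m=(h[...,1]>110)&((h[...,0]<20)|(h[...,0]>170))&(P[...,0]>.43)&(P[...,0]<.6)&(P[...,1]>-.22)&(P[...,1]<-.15)
lab=t['image'].astype(int)
v,u=np.nonzero(m);W=plane(t,np.c_[u,v],.02)[:,:2]*1000;print('amber',len(u),cv2.minAreaRect(W.astype(np.float32)),W.mean(0))
save(t,'top5.png',(340,170,425,255),6)
E
```

```text
t: 23.4
tcp_pos: [0.4892, 0.0034, 0.1054]
tool_rot: [-3.141, -0.005, -0.157]
contact_force: [-0.6, 0.1, -0.6]
width: 0.0356
grasp_force: 40.1
t: 24.6
tcp_pos: [0.5748, 0.354, 0.1018]
tool_rot: [-3.142, -0.0, -0.158]
contact_force: [-0.2, -0.4, -0.6]
width: 0.0356
grasp_force: 40.3
(574.7, 355, 18.5, -9) -> [-0.3 -1.  83.3 -0.1] rows 3
amber 81 ((511.2095642089844, -185.60264587402344), (18.580568313598633, 69.0477066040039), 86.9040756225586) [ 508.00612999 -184.44025048]
```

View pics/scene3.png

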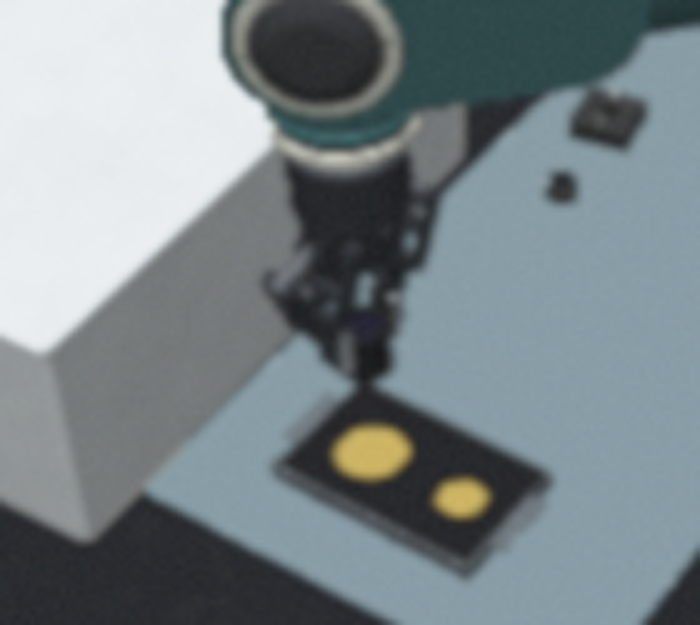

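View pics/top5.png

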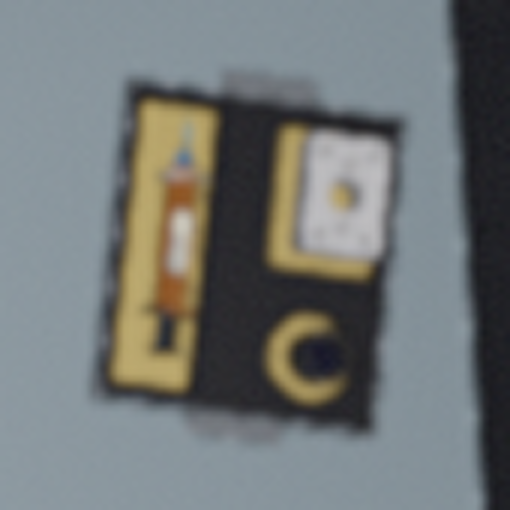

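Top crop: the syringe lies in its slot, needle (187,120) to plunger (165,350), parallel to it. Block and wide mount are unchanged. Scene crop: the loupe hangs upright in the gripper at (370,345). I'll lower it.

```bash
python3 -m handwheel '[[0,-1,35,0,0,0],[0,-1,60,0,0,0],[0,-1,72,0,0,0],[0,-1,78,0,0,0],[0,-1,80,0,0,0],[0,-1,82,0,0,0],[0,-1,82,0,0,0],[0,-1,82,0,0,0]]'; python3 - <<'E'
from h import *
t=snap('top');im=t['image'].astype(int);P=depthpts(t)
h=cv2.cvtColor(t['image'],cv2.COLOR_RGB2HSV)
m=(h[...,1]>110)&((h[...,0]<17)|(h[...,0]>170))&(P[...,0]>.45)&(P[...,0]<.6)&(P[...,1]>-.22)&(P[...,1]<-.15)
v,u=np.nonzero(m);W=plane(t,np.c_[u,v],.02)[:,:2]*1000
# barrel sides: fit line through per-row mid-points
rows=[x for x in np.unique(v)];mid=np.array([[(u[v==r].min()+u[v==r].max())/2,r] for r in rows]);M=plane(t,mid,.02)[:,:2]
f=cv2.fitLine(M.astype(np.float32),cv2.DIST_HUBER,0,1e-4,1e-4).ravel();print('axis',np.degrees(np.arctan2(f[1],f[0])),M.mean(0))
E
```

```text
t: 25.5
tcp_pos: [0.5752, 0.3564, 0.0204]
tool_rot: [-3.141, -0.001, -0.157]
contact_force: [0.9, 0.1, -0.7]
width: 0.0356
grasp_force: 40.3
axis -9.389752 [ 0.51018375 -0.183312  ]
```

```bash
python3 -m handwheel '[[0,0,1,0,0,0],[0,0,1.5,0,0,0],[0,0,1.5,0,0,0]]'
```

```text
t: 25.85
tcp_pos: [0.575, 0.3562, 0.0185]
tool_rot: [-3.141, -0.0, -0.157]
contact_force: [-1.4, -1.5, 4.8]
width: 0.0354
grasp_force: 40.7
```

Contact: the loupe is seated. I'll release it and go for the slim mount.

```bash
python3 -m handwheel '[[0,0,0,0,0,0],[0,0,0,0,0,0],[0,0,0,0,0,0],[0,0,0,0,0,0]]' 65 && python3 -m handwheel '[[0,0,-15,0,0,0],[0,0,-50,0,0,0],[0,0,-81,0,0,0],[0,0,-81,0,0,0]]' && python3 -m handwheel '[[-24,439,10,0,0,0],[-24,439,10,0,0,0],[-24,439,10,0,0,0],[-24,439,10,0,0,0],[-24,439,10,0,0,0],[-24,439,10,0,0,0],[-24,439,10,0,0,0],[-24,439,10,0,0,0],[-24,439,10,0,0,0],[-24,439,10,0,0,0],[-24,439,10,0,0,0],[-24,439,10,0,0,0]]' 55 && python3 - <<'E'
from h import *
plan(cur(),(482.3,-74.5,8,-9))
E
```

```text
t: 26.25
tcp_pos: [0.5749, 0.3562, 0.018]
tool_rot: [3.142, 0.0, -0.157]
contact_force: [-1.0, 0.5, 0.1]
width: 0.0553
grasp_force: 0.0
t: 26.65
tcp_pos: [0.5767, 0.3572, 0.1055]
tool_rot: [-3.137, -0.006, -0.157]
contact_force: [-0.1, 0.1, 0.4]
width: 0.0551
grasp_force: 0.0
t: 27.85
tcp_pos: [0.4829, -0.0731, 0.0894]
tool_rot: [-3.141, -0.0, -0.156]
contact_force: [-0.1, -0.7, 0.0]
width: 0.0472
grasp_force: 0.0
(482.3, -74.5, 8, -9) -> [-0.4  1.5 81.4  0. ] rows 3
```

```bash
python3 -m handwheel '[[0,1,45,0,0,0],[0,1,70,0,0,0],[0,1,79,0,0,0],[0,1,81,0,0,0],[0,1,81,0,0,0]]' && python3 -m handwheel '[[0,0,0,0,0,0],[0,0,0,0,0,0],[0,0,0,0,0,0],[0,0,0,0,0,0],[0,0,0,0,0,0],[0,0,0,0,0,0],[0,0,0,0,0,0]]' 0 35 && python3 -m handwheel '[[0,0,-8,0,0,0],[0,0,-40,0,0,0],[0,0,-81,0,0,0],[0,0,-81,0,0,0]]' && python3 -m handwheel '[[-49,-429,0,0,0,0],[-49,-429,0,0,0,0],[-49,-429,0,0,0,0],[-49,-429,0,0,0,0],[-49,-429,0,0,0,0],[-49,-429,0,0,0,0],[-49,-429,0,0,0,0],[-49,-429,0,0,0,0],[-49,-429,0,0,0,0],[-49,-429,0,0,0,0],[-49,-429,0,0,0,0],[-49,-429,0,0,0,0]]' && python3 - <<'E'
from h import *
plan(cur(),(500.5,356.4,15,-9))
s=snap('scene');save(s,'scene4.png',(150,140,290,265),5)
E
```

```text
t: 28.35
tcp_pos: [0.4831, -0.0743, 0.0091]
tool_rot: [3.142, -0.001, -0.156]
contact_force: [-0.2, 0.2, 0.7]
width: 0.047
grasp_force: 0.0
t: 29.05
tcp_pos: [0.4832, -0.0747, 0.0095]
tool_rot: [-3.141, -0.002, -0.157]
contact_force: [-2.0, 2.0, 7.2]
width: 0.0205
grasp_force: 34.0
t: 29.45
tcp_pos: [0.4848, -0.0752, 0.0953]
tool_rot: [3.141, -0.008, -0.157]
contact_force: [0.6, -0.5, -0.7]
width: 0.0202
grasp_force: 34.3
t: 30.65
tcp_pos: [0.5011, 0.3559, 0.0891]
tool_rot: [3.141, -0.0, -0.157]
contact_force: [0.9, -0.2, -0.8]
width: 0.0201
grasp_force: 34.5
(500.5, 356.4, 15, -9) -> [-0.7 -0.4 74.1 -0. ] rows 3
```

View pics/scene4.png

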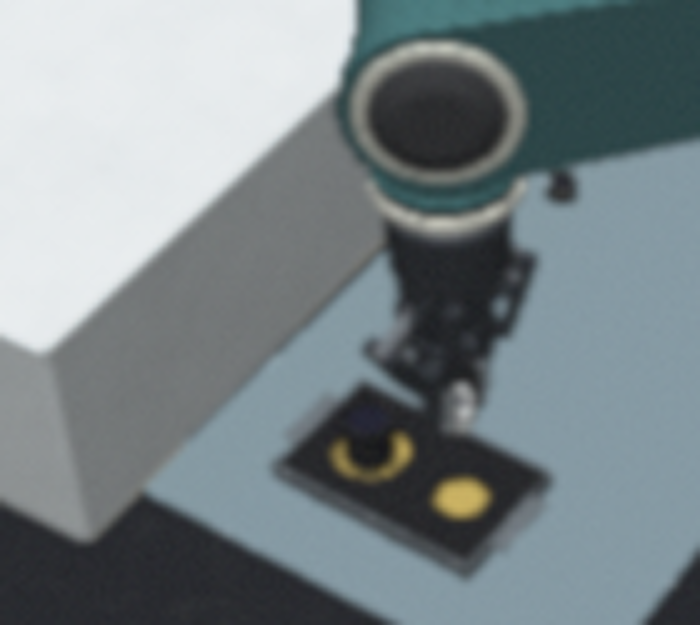

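The loupe stands in its recess at crop (370,440), and the slim white mount is held at (460,405). I'll lower it.

```bash
python3 -m handwheel '[[0,0,35,0,0,0],[0,0,58,0,0,0],[0,0,67,0,0,0],[0,0,71,0,0,0],[0,0,73,0,0,0],[0,0,74,0,0,0],[0,0,74,0,0,0]]'
```

```text
t: 31.4
tcp_pos: [0.5015, 0.3569, 0.016]
tool_rot: [-3.141, -0.001, -0.157]
contact_force: [-1.2, 0.1, -0.8]
width: 0.02
grasp_force: 34.5
```

```bash
python3 -m handwheel '[[0,0,0.5,0,0,0],[0,0,1,0,0,0],[0,0,1,0,0,0]]' && python3 -m handwheel '[[0,0,0,0,0,0],[0,0,0,0,0,0],[0,0,0,0,0,0],[0,0,0,0,0,0]]' 50 && python3 -m handwheel '[[0,0,-15,0,0,0],[0,0,-50,0,0,0],[0,0,-100,0,0,0],[0,0,-120,0,0,0]]' && python3 -m handwheel '[[-120,200,-50,0,0,0],[-120,200,-50,0,0,0],[-120,200,-50,0,0,0],[-120,200,-50,0,0,0],[-120,200,-50,0,0,0],[-120,200,-50,0,0,0],[-120,200,-50,0,0,0],[-120,200,-50,0,0,0]]' && python3 - <<'E'
from h import *
t=snap('top');s=snap('scene')
a=cv2.resize(t['image'][150:270,160:420,::-1],None,fx=3,fy=3,interpolation=2)
cv2.imwrite('pics/final.png',a);save(s,'f2.png',(180,180,290,265),6)
E
```

```text
t: 31.7
tcp_pos: [0.5015, 0.357, 0.0155]
tool_rot: [-3.141, -0.001, -0.157]
contact_force: [-2.9, -3.1, 9.5]
width: 0.0206
grasp_force: 35.4
t: 32.1
tcp_pos: [0.501, 0.3567, 0.014]
tool_rot: [3.142, 0.0, -0.157]
contact_force: [0.1, -0.3, -0.5]
width: 0.0429
grasp_force: 0.0
t: 32.5
tcp_pos: [0.5021, 0.3575, 0.1403]
tool_rot: [-3.138, -0.004, -0.157]
contact_force: [-0.1, -0.1, 0.2]
width: 0.0428
grasp_force: 0.0
t: 33.3
tcp_pos: [0.3516, 0.1783, 0.1843]
tool_rot: [-3.141, -0.0, -0.157]
contact_force: [0.1, 0.0, 0.2]
width: 0.0425
grasp_force: 0.0
```

View pics/final.png

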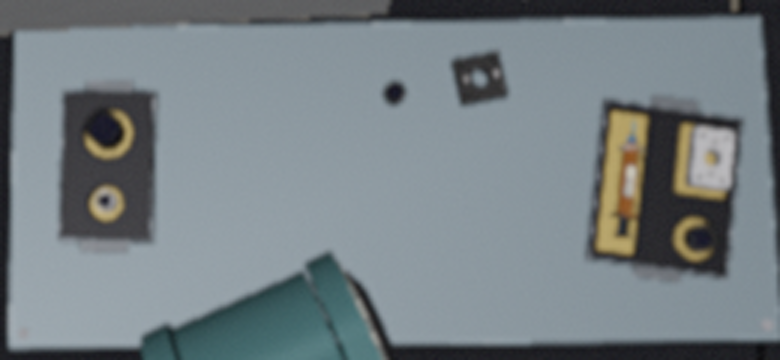

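View pics/f2.png

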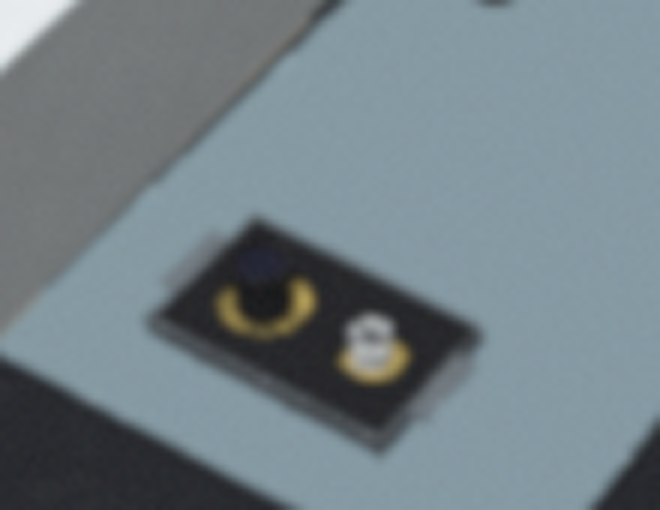

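All five are seated, and the top-face offsets match parallax: loupe (103,126), slim (106,202), syringe (628,180), block (712,158), wide mount (698,238). The square block (480,78) and low mount (395,93) have not moved.

```bash
python3 -m handwheel '[[0,0,0,0,0,0],[0,0,0,0,0,0],[0,0,0,0,0,0]]'; python3 -c "
from workcell import job
print(job.hand_in())"
```

```text
t: 33.7
tcp_pos: [0.3514, 0.1781, 0.1838]
tool_rot: [3.141, 0.001, -0.157]
contact_force: [0.2, 0.3, -1.3]
width: 0.0425
grasp_force: 0.0
the job is handed in; nothing more can be done
None
```

Both kits are made up and the job was handed in at about 34 s: in the last pictures all five pieces lie in their recesses and the square block and low mount are where they were, but the hand-in returned no verdict.

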